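# Turn the spindle end for end in the lever collet

## Task

The control spindle in the lever collet fixture has been turned down at one end and now has to be worked at the other. Swing the lever to open the collet, draw the spindle out, turn it end for end (lay it down to change your grip, the empty V-block is there for it) and feed it back, turned-down end first, until it is fully home against the depth stop; then swing the lever fully shut to clamp it. Leave the finished spindle in its V-block, and the solder reel, the jar and the capacitor where they stand.

Things in the scene. Friction and masses are not known exactly. Their poses are not given: they have to be found in the camera images.
- collet_fixture: Grey collet fixture fixed to the bench: base plate 124 x 108 x 12 mm, headstock 54 mm across, steel nose 47 mm across. Origin on the bench under the bore axis; the bore runs level along own x, 62 mm up, mouth towards own -x; nose face at x = -55 mm, back of the headstock +37 mm, stop rod behind to +88 mm; top 89 mm up. Own y points to the lever's side.
- collet_mouth (a point): Centre of the collet's front face (ends of its three jaws), at own x = -58 mm of the fixture, 62 mm up; same axes as the fixture. The bore is 17.5 mm wide when open, with a lead-in cone 3 mm wider all round; shut it grips a 14 mm bar and none can enter. A bar let go in the open collet sinks about 2 mm.
- stop_face (a point): Centre of the depth stop's face deep in the bore, 75 mm behind collet_mouth along the fixture's own +x. Same axes as the fixture.
- lever_pivot (a point): Point on the lever's upright pivot axis, at own x = +30 mm, y = +46 mm of the fixture, 62 mm above the bench.
- lever_knob (a point): Middle of the upright round black handle, 16 mm in diameter, on the lever's end, 80 mm from the pivot; it stands from 69 to 113 mm above the bench, this point at 95 mm. The steel arm (10 mm thick, 62 mm up) runs from the pivot to below the handle; the handle moves level in an arc round the pivot.
- lever (a joint): Lever angle in rad: 0 = fully shut, spindle clamped, handle to the back at (0.52, 0.85) from the pivot in the fixture's own x, y; 1.1 = fully open against its stop, handle towards the mouth at (-0.52, 0.85). Grows anticlockwise seen from above. It stays where it is left; 3 to 6 N at the handle moves it, most at the end of shutting.
- spindle: Aluminium bar 124 mm long, about 60 g: body 14 mm in diameter, 96 mm long, one end turned down to 9 mm over 28 mm. Origin mid-length on its axis, own x along it: turned-down tip at -62 mm, shoulder at -34 mm, plain end at +62 mm. It starts clamped in the collet, own x along the fixture's, turned-down end and some 25 mm of the body outside; with an end on the stop 49 mm stick out.
- turned_tip (a point): Centre of the end face of the spindle's turned-down end (spindle x = -62 mm).
- plain_end (a point): Centre of the end face of the spindle's plain end (spindle x = +62 mm).
- vblock_empty: Empty steel V-block, fixed, 40 mm along the groove (own x), 42 mm wide (own y), 46 mm high; origin at the centre of its underside. The groove is 90 degrees, 28 mm wide at the top; a 14 mm bar lies in it with its axis 42 mm above the bench.
- vblock_used: The same V-block, holding the finished spindle.
- finished_spindle: Finished spindle, 124 mm long like the other but turned down to 9 mm over 28 mm at both ends; lies in its V-block and is to stay there. Origin on its axis, mid-length, x along it.
- solder_reel: Reel of solder, 62 mm in diameter, 52 mm high, standing on the bench; not to be moved. Origin under its centre.
- jar_parts: Glass jar of small parts with a gilt lid, 63 mm in diameter, 88 mm high; not to be moved. Origin under its centre.
- capacitor_can: Blue capacitor can, 35 mm in diameter, 60 mm high, standing on the bench; not to be moved. Origin under its centre.

How it is judged:
On the way, in this order (a step that is already met when the one before it is completed fails the run):
1. the collet is opened with the spindle still in it (value of joint lever above 0.5 rad and distance of spindle from where it was at the start of the episode below 0.02 m), for 0.1 s.
2. the spindle, turned end for end, is in the open collet with its turned-down tip at the depth stop (value of joint lever above 0.3 rad and x of turned_tip in the frame of stop_face above -0.005 m and distance between turned_tip and stop_face below 0.008 m), for 0.1 s.
At the end, for the whole second after the job is handed in: The spindle is clamped the other way round: turned-down tip within 4 mm of the depth stop's face, its axis in line with the bore within 0.04 rad, at rest, the lever fully shut (below 0.12 rad); the finished spindle, the solder reel, the jar and the capacitor are within 20 mm of where they were (value of joint lever below 0.12 rad and x of turned_tip in the frame of stop_face above -0.004 m and distance between turned_tip and stop_face below 0.005 m and angle between the x axis of spindle and the x axis of collet_fixture, either way round below 0.04 rad and linear speed of spindle below 0.01 m/s and distance of each of finished_spindle, solder_reel, jar_parts, capacitor_can from where it was at the start of the episode below 0.02 m); the robot touches nothing.
It fails at once if the finished spindle is moved by more than 20 mm (distance of finished_spindle from where it was at the start of the episode above 0.02 m).
It fails at once if the solder reel is moved by more than 20 mm (distance of solder_reel from where it was at the start of the episode above 0.02 m).
It fails at once if the jar is moved by more than 20 mm (distance of jar_parts from where it was at the start of the episode above 0.02 m).
It fails at once if the capacitor is moved by more than 20 mm (distance of capacitor_can from where it was at the start of the episode above 0.02 m).
It also fails if it takes over 70 s, if anything falls off the work surface, if the arm or the gripper's body presses on something with over 40 N, if the wrist force passes 120 N, or if a joint passes its speed limit or range.

## Robot

A 6-joint arm with a two-finger parallel gripper is mounted at the origin on a cart in front of the work surface, level with it; the furniture and walls round the work are solid. World frame = base frame: x ahead of the robot, y to its left, z up, the work surface at z = 0. Lengths are in m, angles in rad, forces in N, time in s.
With the tool pointing down it reaches from about 0.375 to 0.825 m from the base axis. Payload 5.5 kg.
Tool frame: the origin (TCP) lies between the finger pads; the fingertips stand 17 mm ahead of it and the grasp point (between the pads) lies 2 mm behind it (bot.tip_extent is the z of the fingertips in the tool frame, in m); z points along the fingers, y is the line along which they close (so a half turn about z gives the same grasp; the last joint's range is limited). The gripper opens to 85 mm and grips with 20 to 120 N. Pads are 22 mm wide; open, the fingers measure 114 mm over their backs; the gripper's body (76 mm by 85 mm) begins 54 mm behind the grasp point. The pads swing forward as they close: fully open they stand 13 mm farther back than shut.
Start: joints at [1.224, 0.314, -0.047, 1.21, 0, 1.571], TCP at [0.204, 0.564, 0.248] pointing down, gripper open.
Joint ranges: [-2.67, 2.67], [-0.69, 1.73], [-1.03, 1.25], [-2.08, 2.16], [-1.42, 1.45], [-3.14, 3.14]. Speed limits (rad/s): [2.39, 2.39, 3.01, 3.14, 3.14, 3.14].

## Interface

Orientations are given as a 3x3 rotation matrix whose columns are the frame's x, y, z axes.
In Python, from bench import bot, read_camera gives the robot as it stands.
- The arm moves only by the tool jog_arm, never from a script. Its argument "moves" is a list that holds one entry, the list of rows, each a list of 7 numbers: the shift along the tool's x, y, z in units of 0.025 m (1.0 is 0.025 m), then the turn, a rotation vector about the tool's x, y, z in units of 5 degrees (1.0 is 5 degrees), then the closure, from -1 (fully open) to 1 (shut), so that 0 is half open. A call has 1 to 8 rows; each row shifts and turns the commanded pose from where the row before left it, along the tool's axes as they then stand; what a row does not reach is not made up. A row lasts 1/12 s, in which the tool goes at most 41.7 mm and 7.16 degrees, less where a joint would pass 70% of its speed; a pose out of reach is approached as far as the arm can. A call with a number of a shift or a turn outside -1 to 1 is refused whole. A call with a gripper value outside its range is refused whole. The fingers move at their own pace and stop on an object; "grip_force" is the grip in N (left out, the last holds). Time passes only in rows, so rows that do not move let the fingers close. It gives the time, the measured TCP pose, the force, the opening and the grip force at its end, in the units of the state.
- bot.sense(): the state, without advancing time (a new reading comes with each control period).
- read_camera(name): name is "scene" or "side" or "wrist"; returns a dict with "img" (420x560x3 uint8, red, green, blue), "fovy" (degrees; the focal length in pixels is half the picture's height over the tangent of half this angle, whatever the lens; pixels are square), "cx", "cy" (the principal point, pixels), "R" (3x3) and "t" (3): a world point X has camera coordinates R X + t. Camera axes: x right, y down, z forward; pixel columns grow to the right and rows downward; lengths in m; the calibration is good to about 2 mm. A picture is of the moment at which its call begins. There is no depth.
- bot.job_done(): hands the job in; it is judged then, once.
The state is a dict: "clock": time; "qpos": joint angles; "dq": joint speeds; "joint_efforts": joint torques, N m; "eef_pos": TCP position; "tool_rot": TCP orientation; "wrist_force": force on the tool from outside, world axes, zero at the start; "wrist_torque": the same for the moment, N m; "finger_gap": opening from 0.0 (shut) to 1.0 (fully open); "gripper_force": force on a finger pad.
Only numpy, scipy, OpenCV 4.12 (cv2) and the standard library are available. Lean on these libraries where they do the work, as an engineer would, in place of code of your own. Each camera call takes 0.05 s, during which the arm holds its last target. There are 200 camera calls.

## Working session

There is one attempt and no reset: what is moved stays moved. The work goes in short steps, Python scripts to look and compute and a tool call to move; the robot and the scene stay as the last step left them, time stands still between calls to the robot, and variables do not carry over. Pictures are saved under pics/ and viewed, at most 10 in all, crops included, and the job is handed in when it is done.

Besides the shell and the picture viewer there is one more tool, called after "Call:" as name(argument=value, ...) on one line, values as JSON. jog_arm: Moves the arm, as the interface text tells. Its arguments: {"type":"object","properties":{"moves":{"type":"array","items":{"type":"array","items":{"type":"array","items":{"type":"number"}}}},"grip_force":{"type":"number"}},"required":["moves"]}

```bash
ls; mkdir -p pics; cat > h.py <<'E'
import numpy as np, cv2
from bench import bot, read_camera
def snap(n,f):
    c=read_camera(n); cv2.imwrite('pics/'+f,cv2.cvtColor(c['img'],cv2.COLOR_RGB2BGR)); return c
def ray(c,u,v):
    f=c['img'].shape[0]/2/np.tan(np.radians(c['fovy'])/2)
    R=np.array(c['R']);t=np.array(c['t'])
    return -R.T@t, R.T@np.array([(u-c['cx'])/f,(v-c['cy'])/f,1])
def onz(c,u,v,z):
    o,d=ray(c,u,v); return o+d*(z-o[2])/d[2]
def proj(c,X):
    f=c['img'].shape[0]/2/np.tan(np.radians(c['fovy'])/2)
    p=np.array(c['R'])@np.array(X)+np.array(c['t']); return np.array([c['cx']+f*p[0]/p[2],c['cy']+f*p[1]/p[2]])
E
python3 - <<'E'
from h import *
a=[snap(n,n+'0.png') for n in('scene','side','wrist')]
import pickle; pickle.dump(a,open('c0.pkl','wb'))
for c in a: print(c['fovy'],c['cx'],c['cy'],np.round(-np.array(c['R']).T@c['t'],3),[k for k in c])
print(bot.sense())
E
```

```text
pics
54.4677548658905 276.36972476651334 206.29590511107915 [ 0.12  -0.435  0.775] ['img', 'fovy', 'cx', 'cy', 'R', 't']
44.82890635584491 269.60580092057637 201.67254186036342 [0.553 1.018 0.567] ['img', 'fovy', 'cx', 'cy', 'R', 't']
64.1744185246022 280.1969009742338 207.71231312196352 [0.134 0.589 0.373] ['img', 'fovy', 'cx', 'cy', 'R', 't']
{'clock': 0.15, 'qpos': array([ 1.22399587e+00,  3.14048326e-01, -4.78318081e-02,  1.21015179e+00,
        2.59833680e-05,  1.57077383e+00]), 'dq': array([-0.00042362, -0.00114957,  0.00349478,  0.00014528, -0.00072498,
        0.00042159]), 'joint_efforts': array([ 1.70503545e-04, -5.40044832e+01,  3.40059829e+01,  1.33139896e-02,
       -2.87732291e-05,  1.07012366e-05]), 'eef_pos': array([0.2037937 , 0.56391398, 0.24764945]), 'tool_rot': array([[-9.40472654e-01,  3.39869076e-01, -4.44405492e-04],
       [ 3.39869365e-01,  9.40471948e-01, -1.15320805e-03],
       [ 2.60111445e-05, -1.23560045e-03, -9.99999236e-01]]), 'wrist_force': array([ 0.9034463 , -0.95587033,  0.38254055]), 'wrist_torque': array([-0.00028698, -0.02118918,  0.01321787]), 'gripper_force': 0.0, 'finger_gap': 0.9997932184551295}
```

View pics/scene0.png

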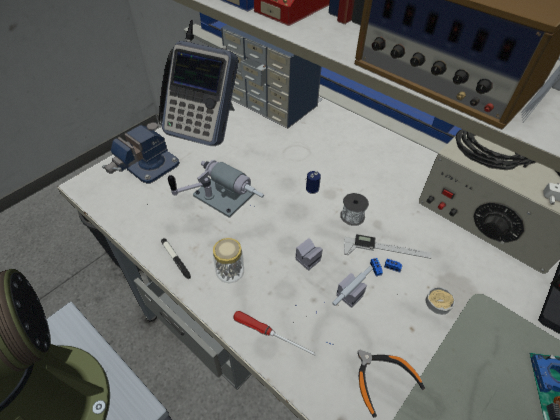

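View pics/side0.png

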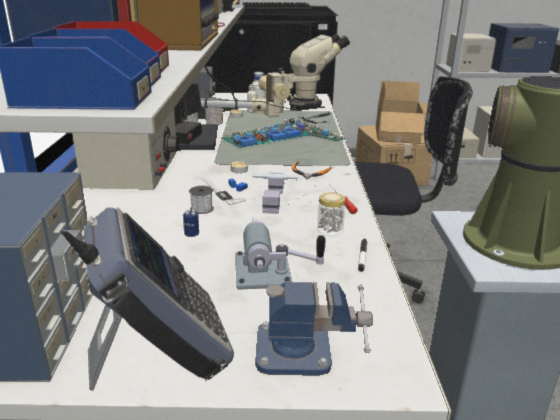

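The scene view shows the fixture at (225,190) with its mouth to the right (spindle tip near (263,194)) and the knob at (172,184). The empty V-block is at (308,252), the used one at (350,288), the jar at (228,258), the can at (313,182) and the reel at (354,208). In the side view the fixture is at (260,255) and the knob at (320,248).

```bash
python3 - <<'E'
from h import *
import pickle; a=pickle.load(open('c0.pkl','rb'))
s=a[0]['img'][150:310,150:400]; d=a[1]['img'][155:295,160:380]
s=cv2.resize(s,None,fx=3.2,fy=3.2,interpolation=cv2.INTER_CUBIC)
cv2.imwrite('pics/s1.png',s[:,:,::-1])
d=cv2.resize(d,None,fx=3.6,fy=3.6,interpolation=cv2.INTER_CUBIC)
cv2.imwrite('pics/d1.png',d[:,:,::-1])
E
```

```text
(no output)
```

View pics/s1.png

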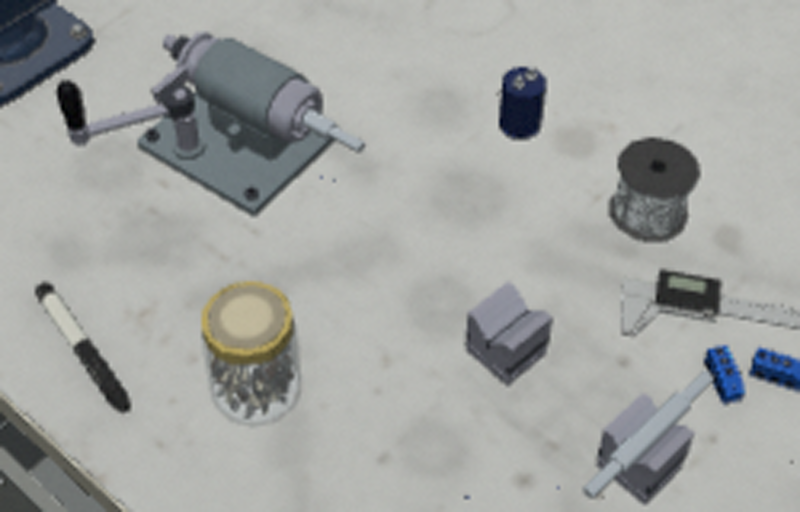

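View pics/d1.png

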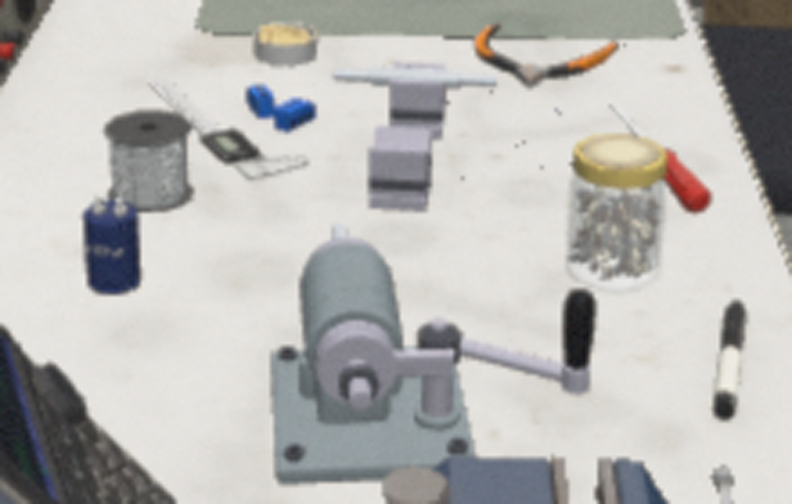

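The crops show the spindle tip at crop (362,146), the knob top at (69,88) and the plate corners at (140,140), (255,213) and (330,140). The empty V-block's centre is about (509,322), with its groove running up and to the right.

```bash
python3 - <<'E'
from h import *
import pickle; a=pickle.load(open('c0.pkl','rb'))
S=lambda x,y,z:np.round(onz(a[0],150+x/3.2,150+y/3.2,z),4)
D=lambda x,y,z:np.round(onz(a[1],160+x/3.6,155+y/3.6,z),4)
print('tip',S(362,146,.062),'noseaxis',S(303,115,.062), 'side tip',D(339,232,.066))
print('knob top',S(69,88,.113),D(579,296,.113),'bot',S(76,132,.062),D(574,380,.062))
print('plate',S(140,140,.012),S(255,213,.012),S(330,140,.012),'side',D(275,348,.012),D(277,480,.0),D(470,462,.0))
print('pivot',S(180,97,.072),D(439,335,.072))
print('vb',S(467,322,.046),S(510,285,.046),S(552,322,.046),S(508,358,.046),'side',D(378,128,.046),D(430,128,.046),D(430,165,.046),D(369,170,.046))
print('fin',S(592,490,.042),S(708,378,.042),D(335,75,.042),D(495,82,.042))
print('jar',S(248,315,.088),D(619,155,.088),'can',S(523,80,.06),D(110,210,.06),'reel',S(657,167,.052),D(148,128,.052))
E
```

```text
tip [0.5982 0.0222 0.062 ] noseaxis [0.5918 0.0773 0.062 ] side tip [0.5943 0.0324 0.066 ]
knob top [0.465  0.1842 0.113 ] [0.4647 0.1933 0.113 ] bot [0.4653 0.1911 0.062 ] [0.4646 0.1919 0.062 ]
plate [0.5179 0.1902 0.012 ] [0.5263 0.0675 0.012 ] [0.6194 0.0776 0.012 ] side [0.6306 0.079  0.012 ] [0.6212 0.1972 0.    ] [0.5171 0.1774 0.    ]
pivot [0.5364 0.1526 0.072 ] [0.5354 0.1643 0.072 ]
vb [ 0.537  -0.1312  0.046 ] [ 0.5811 -0.1335  0.046 ] [ 0.5757 -0.1743  0.046 ] [ 0.5329 -0.1702  0.046 ] side [ 0.5749 -0.1701  0.046 ] [ 0.5381 -0.1713  0.046 ] [ 0.5384 -0.1089  0.046 ] [ 0.5795 -0.0995  0.046 ]
fin [ 0.4937 -0.2682  0.042 ] [ 0.6112 -0.2772  0.042 ] [ 0.61   -0.2787  0.042 ] [ 0.4884 -0.2689  0.042 ]
jar [ 0.4233 -0.0405  0.088 ] [ 0.4201 -0.0371  0.088 ] can [ 0.7357 -0.0224  0.06  ] [ 0.7388 -0.0052  0.06  ] reel [ 0.7366 -0.1494  0.052 ] [ 0.7351 -0.151   0.052 ]
```

Call:
jog_arm(moves=[[[0, 0, 0, 0, 0, -1, -1], [0, 0, 0, 0, 0, -1, -1], [0, 0, 0, 0, 0, -1, -1], [0, 0, 0, 0, 0, -1, -1]]])

```text
clock: 0.48
eef_pos: [0.2039, 0.5641, 0.2479]
tool_rot: [[-1.0, -0.007, -0.0], [-0.007, 1.0, -0.001], [0.0, -0.001, -1.0]]
wrist_force: [0.9, -0.6, 0.9]
finger_gap: 1.0
gripper_force: 0.0
```

Call:
jog_arm(moves=[[[-0.65, -0.93, 0, 0, 0, 0, -1], [-0.65, -0.93, 0, 0, 0, 0, -1], [-0.65, -0.93, 0, 0, 0, 0, -1], [-0.65, -0.93, 0, 0, 0, 0, -1], [-0.65, -0.93, 0, 0, 0, 0, -1], [-0.65, -0.93, 0, 0, 0, 0, -1], [-0.65, -0.93, 0, 0, 0, 0, -1], [-0.65, -0.93, 0, 0, 0, 0, -1]]])

```text
clock: 1.15
eef_pos: [0.3348, 0.3772, 0.2481]
tool_rot: [[-1.0, -0.002, -0.0], [-0.002, 1.0, -0.0], [0.0, -0.0, -1.0]]
wrist_force: [1.4, 0.5, 0.3]
finger_gap: 1.001
gripper_force: 0.0
```

Call:
jog_arm(moves=[[[-0.65, -0.93, 0, 0, 0, 0, -1], [-0.65, -0.93, 0, 0, 0, 0, -1], [-0.65, -0.93, 0, 0, 0, 0, -1], [-0.65, -0.93, 0, 0, 0, 0, -1], [-0.65, -0.93, 0, 0, 0, 0, -1], [-0.65, -0.93, 0, 0, 0, 0, -1], [-0.65, -0.93, 0, 0, 0, 0, -1], [-0.65, -0.93, 0, 0, 0, 0, -1]]])

```text
clock: 1.82
eef_pos: [0.4652, 0.1915, 0.2482]
tool_rot: [[-1.0, -0.002, -0.0], [-0.002, 1.0, -0.0], [0.0, -0.0, -1.0]]
wrist_force: [0.3, 0.3, -0.2]
finger_gap: 0.995
gripper_force: 0.0
```

```bash
cat >> h.py <<'E'
def need(X,yaw=None):
    s=bot.sense(); R=s['tool_rot']; p=s['eef_pos']
    print('t',round(s['clock'],2),'pos',np.round(p,4),'yaw_y',round(np.degrees(np.arctan2(R[1,1],R[0,1])),2),'F',np.round(s['wrist_force'],1),'gap',round(s['finger_gap'],3),'gf',round(s['gripper_force'],1))
    if X is not None: print('shift units (tool)',np.round(R.T@(np.array(X)-p)/.025,2))
E
python3 - <<'E'
from h import *
need([.465,.190,.097])
snap('wrist','w1.png')
E
```

```text
t 1.82 pos [0.4652 0.1915 0.2482] yaw_y 90.13 F [ 0.3  0.3 -0.2] gap 0.995 gf 0.0
shift units (tool) [ 0.01 -0.06  6.05]
```

View pics/w1.png

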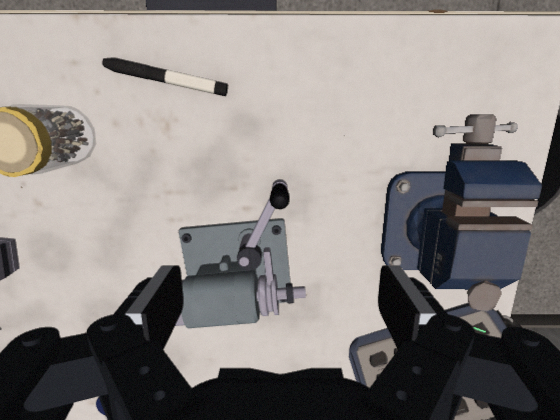

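The wrist view shows the knob top at (280,197), the pivot at (250,258), the plate's near edge from (180,233) to (283,220), and the rod end at (305,292).

```bash
python3 - <<'E'
from h import *
c=read_camera('wrist')
W=lambda u,v,z:np.round(onz(c,u,v,z),4)
print('knob',W(280,197,.113),'piv',W(250,258,.075),'rod',W(305,292,.062),'edge',W(180,233,.012),W(283,220,.012),'cyl top edges',W(184,280,.062),W(187,328,.062),W(255,271,.062),W(257,322,.062))
E
```

```text
knob [0.4636 0.1881 0.113 ] piv [0.5355 0.1586 0.075 ] rod [0.5808 0.2142 0.062 ] edge [0.5339 0.072  0.012 ] [0.5179 0.1911 0.012 ] cyl top edges [0.5669 0.0878 0.062 ] [0.6256 0.0862 0.062 ] [0.5564 0.1621 0.062 ] [0.6178 0.1629 0.062 ]
```

Call:
jog_arm(moves=[[[0, -0.07, 0.86, 0, 0, 0, -1], [0, 0, 0.86, 0, 0, 0, -1], [0, 0, 0.86, 0, 0, 0, -1], [0, 0, 0.86, 0, 0, 0, -1], [0, 0, 0.86, 0, 0, 0, -1], [0, 0, 0.86, 0, 0, 0, -1], [0, 0, 0.86, 0, 0, 0, -0.5], [0, 0, 0, 0, 0, 0, 0.2]]], grip_force=30)

```text
clock: 2.58
eef_pos: [0.4614, 0.1904, 0.094]
tool_rot: [[-1.0, -0.003, -0.006], [-0.003, 1.0, -0.002], [0.006, -0.002, -1.0]]
wrist_force: [-0.9, -1.2, 0.6]
finger_gap: 0.747
gripper_force: 0.0
```

Call:
jog_arm(moves=[[[0, 0, 0, 0, 0, 0, 1], [0, 0, 0, 0, 0, 0, 1], [0, 0, 0, 0, 0, 0, 1], [0, 0, 0, 0, 0, 0, 1], [0, 0, 0, 0, 0, 0, 1], [0, 0, 0, 0, 0, 0, 1]]])

```text
clock: 3.08
eef_pos: [0.4658, 0.1908, 0.0994]
tool_rot: [[-1.0, -0.002, 0.003], [-0.002, 1.0, -0.001], [-0.003, -0.001, -1.0]]
wrist_force: [0.1, -3.5, 6.3]
finger_gap: 0.182
gripper_force: 29.4
```

Call:
jog_arm(moves=[[[0.11, -0.27, 0, 0, 0, 0, 1], [0.08, -0.28, 0, 0, 0, 0, 1], [0.06, -0.29, 0, 0, 0, 0, 1], [0.03, -0.29, 0, 0, 0, 0, 1], [0, -0.29, 0, 0, 0, 0, 1], [-0.02, -0.29, 0, 0, 0, 0, 1]]])

```text
clock: 3.58
eef_pos: [0.4564, 0.15, 0.0989]
tool_rot: [[-1.0, -0.004, -0.003], [-0.004, 1.0, 0.005], [0.003, 0.005, -1.0]]
wrist_force: [-10.2, 6.2, 11.8]
finger_gap: 0.178
gripper_force: 30.8
```

Call:
jog_arm(moves=[[[-0.05, -0.29, 0, 0, 0, 0, 1], [-0.08, -0.28, 0, 0, 0, 0, 1], [-0.1, -0.28, 0, 0, 0, 0, 1], [-0.13, -0.27, 0, 0, 0, 0, 1], [-0.15, -0.25, 0, 0, 0, 0, 1], [-0.15, -0.2, 0, 0, 0, 0, 1], [0, 0, 0, 0, 0, 0, 1]]])

```text
clock: 4.17
eef_pos: [0.4745, 0.109, 0.0987]
tool_rot: [[-1.0, -0.002, -0.001], [-0.002, 1.0, 0.002], [0.001, 0.002, -1.0]]
wrist_force: [-4.8, 0.2, 6.6]
finger_gap: 0.174
gripper_force: 30.5
```

Call:
jog_arm(moves=[[[0, 0, 0, 0, 0, 0, 0], [0, 0, 0, 0, 0, 0, -1], [0, 0, 0, 0, 0, 0, -1], [0, 0, -0.8, 0, 0, 0, -1], [0, 0, -1, 0, 0, 0, -1], [0, 0, -1, 0, 0, 0, -1], [0, -0.5, -1, 0, 0, 0, -1], [0, -0.5, -1, 0, 0, 0, -1]]])

```text
clock: 4.83
eef_pos: [0.4748, 0.0843, 0.219]
tool_rot: [[-1.0, -0.004, 0.0], [-0.004, 1.0, 0.0], [-0.0, 0.0, -1.0]]
wrist_force: [1.6, 0.4, -0.3]
finger_gap: 0.996
gripper_force: 0.0
```

Call:
jog_arm(moves=[[[0, -0.5, -1, 0, 0, 0, -1], [0, -0.5, 0, 0, 0, 0, -1], [0, 0, 0, 0, 0, 0, -1]]])

```text
clock: 5.08
eef_pos: [0.4762, 0.0579, 0.2446]
tool_rot: [[-1.0, -0.001, 0.004], [-0.001, 1.0, -0.0], [-0.004, -0.0, -1.0]]
wrist_force: [-0.2, 0.7, -0.4]
finger_gap: 0.998
gripper_force: 0.0
```

```bash
python3 - <<'E'
from h import *
need(None)
import pickle
c=snap('wrist','w2.png'); pickle.dump(c,open('w2.pkl','wb'))
im=c['img'][150:360,120:400]; cv2.imwrite('pics/w2c.png',cv2.resize(im,None,fx=2.8,fy=2.8,interpolation=cv2.INTER_CUBIC)[:,:,::-1])
E
```

```text
t 5.08 pos [0.4762 0.0579 0.2446] yaw_y 90.03 F [-0.2  0.7 -0.4] gap 0.998 gf 0.0
```

View pics/w2c.png

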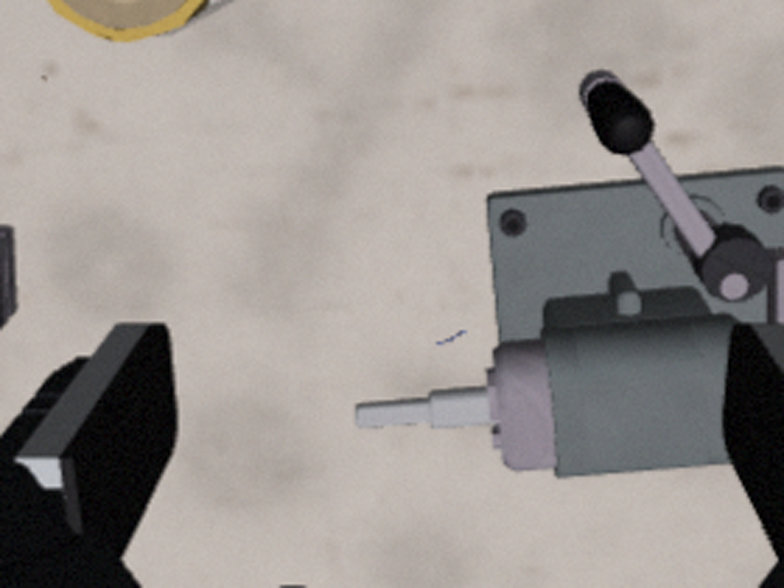

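The lever is open. In the crop the spindle tip is at (357,414), the shoulder at (431,409) and the jaw face at (489,405). The plate edge runs from (488,197) to (784,170).

```bash
python3 - <<'E'
from h import *
import pickle; c=pickle.load(open('w2.pkl','rb'))
W=lambda x,y,z:onz(c,120+x/2.8,150+y/2.8,z)
t,s,m=W(357,414.5,.06),W(431,409,.06),W(489,405.5,.06)
e=W(784,170,.012)-W(488,197,.012)
print(t,s,m,np.linalg.norm(t-s),np.linalg.norm(s-m))
print('p axis',np.degrees(np.arctan2(t[0]-m[0],m[1]-t[1])),'p plate',np.degrees(np.arctan2(-e[0],e[1])))
E
```

```text
[0.59611671 0.02403323 0.06      ] [0.59371155 0.05193485 0.06      ] [0.59217895 0.07373198 0.06      ] 0.028005087703192773 0.021850943535039948
p axis 4.530220172614001 p plate 5.6122981591761825
```

Call:
jog_arm(moves=[[[-0.94, 0, 0, 0, 0, 0, -1], [-0.94, 0, 0, 0, 0, 0, -1], [-0.94, 0, 0, 0, 0, 0, -1], [-0.94, 0, 0, 0, 0, 0, -1], [-0.94, 0, 0, 0, 0, 0, -1], [0, 0, 0, 0, 0, 1, -1], [0, 0, 0, 0, 0, 1, -1], [0, 0, 0, 0, 0, 1, -1]]])

```text
clock: 5.8
eef_pos: [0.5922, 0.0603, 0.2408]
tool_rot: [[-0.966, 0.26, -0.003], [0.26, 0.966, 0.0], [0.003, -0.001, -1.0]]
wrist_force: [-1.0, 0.2, 0.2]
finger_gap: 1.0
gripper_force: 0.0
```

Call:
jog_arm(moves=[[[0, 0, 0, 0, 0, 1, -1], [0, 0, 0, 0, 0, 1, -1], [0, 0, 0, 0, 0, 1, -1], [0, 0, 0, 0, 0, 1, -1], [0, 0, 0, 0, 0, 1, -1], [0, 0, 0, 0, 0, 1, -1], [0, 0, 0, 0, 0, 1, -1], [0, 0, 0, 0, 0, 1, -1]]])

```text
clock: 6.47
eef_pos: [0.5918, 0.0603, 0.2413]
tool_rot: [[-0.572, 0.82, -0.002], [0.82, 0.572, 0.0], [0.002, -0.002, -1.0]]
wrist_force: [-0.3, -0.1, -0.5]
finger_gap: 1.002
gripper_force: 0.0
```

Call:
jog_arm(moves=[[[0, 0, 0, 0, 0, 1, -1], [0, 0, 0, 0, 0, 1, -1], [0, 0, 0, 0, 0, 1, -1], [0, 0, 0, 0, 0, 1, -1], [0, 0, 0, 0, 0, 1, -1], [0, 0, 0, 0, 0, 1, -1], [0, 0, 0, 0, 0, 0, -1]]])

```text
clock: 7.05
eef_pos: [0.5919, 0.0603, 0.2413]
tool_rot: [[-0.088, 0.996, -0.002], [0.996, 0.088, 0.0], [0.0, -0.002, -1.0]]
wrist_force: [-0.1, 1.0, -0.6]
finger_gap: 1.0
gripper_force: 0.0
```

```bash
python3 - <<'E'
from h import *
need([.5933,.057,.060])
E
```

```text
t 7.05 pos [0.5919 0.0603 0.2413] yaw_y 5.05 F [-0.1  1.  -0.6] gap 1.0 gf 0.0
shift units (tool) [-0.14  0.06  7.25]
```

Call:
jog_arm(moves=[[[-0.14, 0.06, 0.9, 0, 0, 0, -1], [0, 0, 0.9, 0, 0, 0, -1], [0, 0, 0.9, 0, 0, 0, -1], [0, 0, 0.9, 0, 0, 0, -1], [0, 0, 0.9, 0, 0, 0, -1], [0, 0, 0.9, 0, 0, 0, -1], [0, 0, 0.9, 0, 0, 0, -1], [0, 0, 0.9, 0, 0, 0, -1]]])

```text
clock: 7.72
eef_pos: [0.5935, 0.0566, 0.0609]
tool_rot: [[-0.093, 0.996, -0.001], [0.996, 0.093, 0.0], [0.0, -0.001, -1.0]]
wrist_force: [0.3, 0.3, -0.2]
finger_gap: 0.998
gripper_force: 0.0
```

Call:
jog_arm(moves=[[[0, 0, 0.05, 0, 0, 0, 0], [0, 0, 0, 0, 0, 0, 0.5], [0, 0, 0, 0, 0, 0, 1], [0, 0, 0, 0, 0, 0, 1], [0, 0, 0, 0, 0, 0, 1], [0, 0, 0, 0, 0, 0, 1], [0, 0, 0, 0, 0, 0, 1], [0, 0, 0, 0, 0, 0, 1]]], grip_force=50)

```text
clock: 8.38
eef_pos: [0.5947, 0.056, 0.0625]
tool_rot: [[-0.089, 0.996, 0.001], [0.996, 0.089, 0.0], [0.0, 0.001, -1.0]]
wrist_force: [-2.2, -0.3, 4.7]
finger_gap: 0.137
gripper_force: 48.7
```

Call:
jog_arm(moves=[[[-0.1, 0, -0.04, 0, 0, 0, 1], [-0.3, 0, 0, 0, 0, 0, 1], [-0.5, 0, 0, 0, 0, 0, 1], [-0.5, 0, 0, 0, 0, 0, 1], [-0.5, 0, 0, 0, 0, 0, 1], [-0.5, 0, 0, 0, 0, 0, 1], [-0.6, 0, 0, 0, 0, 0, 1], [-0.5, 0, 0, 0, 0, 0, 1]]])

```text
clock: 9.05
eef_pos: [0.602, -0.0334, 0.0623]
tool_rot: [[-0.088, 0.996, -0.001], [0.996, 0.088, -0.001], [-0.001, -0.001, -1.0]]
wrist_force: [-0.9, 0.3, -0.7]
finger_gap: 0.138
gripper_force: 48.5
```

```bash
python3 - <<'E'
from h import *
need(None)
import pickle
c=snap('scene','s3.png'); pickle.dump(c,open('s3.pkl','wb'))
im=c['img'][140:310,160:370]; cv2.imwrite('pics/s3c.png',cv2.resize(im,None,fx=3.5,fy=3.5,interpolation=cv2.INTER_CUBIC)[:,:,::-1])
E
```

```text
t 9.05 pos [ 0.602  -0.0334  0.0623] yaw_y 5.08 F [-0.9  0.3 -0.7] gap 0.138 gf 48.5
```

View pics/s3c.png

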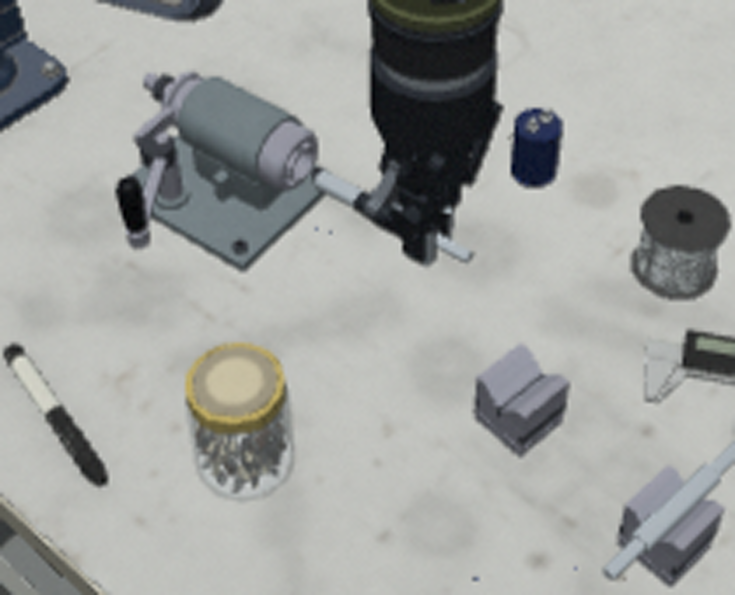

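The spindle is fully out: its plain end, at crop (320,178), is clear of the nose. Next I carry it to the V-block.

Call:
jog_arm(moves=[[[0, 0, -1, 0, 0, 0, 1], [0, 0, -1, 0, 0, 0, 1], [0, 0, -1, 0, 0, 0, 1], [-0.98, -0.12, -0.5, 0, 0, 0, 1], [-0.98, -0.12, 0, 0, 0, 0, 1], [-0.98, -0.12, 0, 0, 0, 0, 1], [-0.98, -0.12, 0, 0, 0, 0, 1], [-0.98, -0.12, 0, 0, 0, 0, 1]]])

```text
clock: 9.77
eef_pos: [0.5977, -0.1562, 0.15]
tool_rot: [[-0.089, 0.996, -0.0], [0.996, 0.089, -0.0], [-0.0, -0.0, -1.0]]
wrist_force: [-0.2, 0.1, -0.5]
finger_gap: 0.141
gripper_force: 48.7
```

Call:
jog_arm(moves=[[[0, 0, 0, 0, 0, -1, 1], [0, 0, 0, 0, 0, -1, 1], [0, 0, 0, 0, 0, -1, 1], [0, 0, 0, 0, 0, -1, 1], [0, 0, 0, 0, 0, -1, 1], [0, 0, 0, 0, 0, -1, 1], [0, 0, 0, 0, 0, -1, 1], [0, 0, 0, 0, 0, -1, 1]]])

```text
clock: 10.43
eef_pos: [0.5977, -0.1551, 0.1497]
tool_rot: [[-0.711, 0.703, -0.001], [0.703, 0.711, -0.0], [0.001, -0.001, -1.0]]
wrist_force: [0.1, 0.1, -1.0]
finger_gap: 0.142
gripper_force: 48.7
```

Call:
jog_arm(moves=[[[0, 0, 0, 0, 0, -1, 1], [0, 0, 0, 0, 0, -1, 1], [0, 0, 0, 0, 0, -1, 1], [0, 0, 0, 0, 0, -1, 1], [0, 0, 0, 0, 0, -1, 1], [0, 0, 0, 0, 0, -1, 1], [0, 0, 0, 0, 0, -1, 1], [0, 0, 0, 0, 0, -1, 1]]])

```text
clock: 11.1
eef_pos: [0.5977, -0.1551, 0.1497]
tool_rot: [[-0.997, 0.081, -0.001], [0.081, 0.997, 0.0], [0.001, -0.0, -1.0]]
wrist_force: [-0.3, -0.1, -0.6]
finger_gap: 0.141
gripper_force: 48.7
```

```bash
python3 - <<'E'
from h import *
need([.5946,-.1553,.045])
import pickle
c=snap('wrist','w4.png'); pickle.dump(c,open('w4.pkl','wb'))
E
```

```text
t 11.1 pos [ 0.5977 -0.1551  0.1497] yaw_y 85.35 F [-0.3 -0.1 -0.6] gap 0.141 gf 48.7
shift units (tool) [ 0.12 -0.02  4.19]
```

View pics/w4.png

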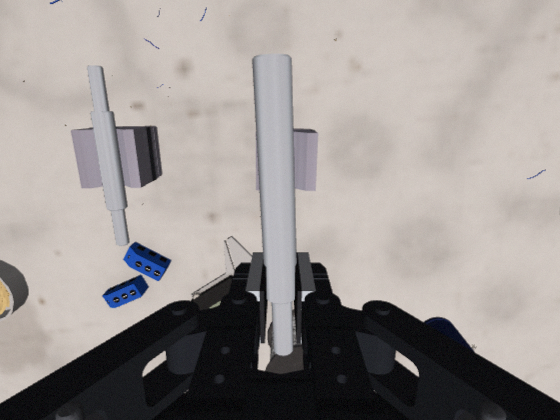

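In this wrist view the held spindle lies over the empty block, whose top corners show at (317,130), (316,190) and (257,190).

```bash
python3 - <<'E'
from h import *
import pickle; c=pickle.load(open('w4.pkl','rb'))
a,b,d=[onz(c,*p,.046) for p in((317,130),(316,190),(257,190))]
print(a,b,d,'ctr',(a+d)/2,'ang',np.degrees(np.arctan2(b[1]-a[1],b[0]-a[0])), np.linalg.norm(a-b),np.linalg.norm(b-d))
for z in(.14,.148):
  P=[onz(c,*p,z) for p in((271.5,57),(282,354))]; print(P[0],P[1],np.linalg.norm(P[0]-P[1]))
E
```

```text
[ 0.54056576 -0.12528919  0.046     ] [ 0.58175786 -0.12799142  0.046     ] [ 0.57843156 -0.16943921  0.046     ] ctr [ 0.55949866 -0.1473642   0.046     ] ang -3.75327567370043 0.04128063562218309 0.041581046344196654
[ 0.50587474 -0.15047695  0.14      ] [ 0.63876459 -0.15700767  0.14      ] 0.1330502267472931
[ 0.50693971 -0.1503715   0.148     ] [ 0.63199254 -0.15651708  0.148     ] 0.125203750872527
```

Call:
jog_arm(moves=[[[0.11, 0.13, 0.8, 0, 0, 0, 1], [0, 0, 0.8, 0, 0, 0, 1], [0, 0, 0.8, 0, 0, 0, 1], [0, 0, 0.8, 0, 0, 0, 1], [0, 0, 0.5, 0, 0, 0, 1], [0, 0, 0.25, 0, 0, 0, 1], [0, 0, 0.15, 0, 0, 0, 1], [0, 0, 0.05, 0, 0, 0, 1]]])

```text
clock: 11.82
eef_pos: [0.5955, -0.1511, 0.046]
tool_rot: [[-0.996, 0.086, -0.001], [0.086, 0.996, 0.0], [0.001, 0.0, -1.0]]
wrist_force: [-0.9, 1.0, 0.8]
finger_gap: 0.139
gripper_force: 48.9
```

Call:
jog_arm(moves=[[[0, 0, 0.06, 0, 0, 0, 1], [0, 0, 0, 0, 0, 0, 0.6], [0, 0, 0, 0, 0, 0, 0.2], [0, 0, 0, 0, 0, 0, -0.4], [0, 0, 0, 0, 0, 0, -1], [0, 0, 0, 0, 0, 0, -1], [0, 0, -0.6, 0, 0, 0, -1], [0, 0, -1, 0, 0, 0, -1]]])

```text
clock: 12.48
eef_pos: [0.5934, -0.1504, 0.0826]
tool_rot: [[-0.996, 0.085, -0.005], [0.085, 0.996, 0.001], [0.005, 0.001, -1.0]]
wrist_force: [0.1, 0.2, 0.6]
finger_gap: 0.998
gripper_force: 0.0
```

Call:
jog_arm(moves=[[[0, 0, -1, 0, 0, 0, -1], [0, 0, -1, 0, 0, 0, -1], [0.6, 0, -0.8, 0, 0, 0, -1], [1, 0, 0, 0, 0, 0, -1], [0.9, 0, 0, 0, 0, 0, -1], [0, 0, 0, 0, 0, 0, -1]]])

```text
clock: 12.98
eef_pos: [0.5296, -0.1452, 0.1551]
tool_rot: [[-0.996, 0.085, -0.003], [0.085, 0.996, 0.0], [0.003, 0.0, -1.0]]
wrist_force: [-1.5, -0.3, -1.6]
finger_gap: 1.0
gripper_force: 0.0
```

```bash
python3 - <<'E'
from h import *
need(None)
import pickle
c=snap('wrist','w5.png'); pickle.dump(c,open('w5.pkl','wb'))
E
```

```text
t 12.98 pos [ 0.5296 -0.1452  0.1551] yaw_y 85.1 F [-1.5 -0.3 -1.6] gap 1.0 gf 0.0
```

View pics/w5.png

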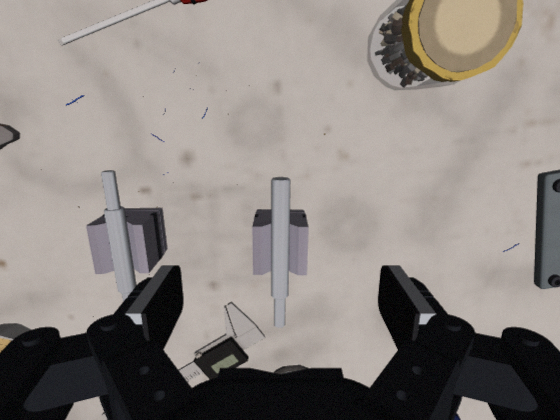

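The spindle lies in the groove, plain end at (281,179), shoulder at (280,297), tip at (279,327). The block runs from row 210 to row 275.

```bash
python3 - <<'E'
from h import *
import pickle; c=pickle.load(open('w5.pkl','rb'))
P=onz(c,281,179,.042);S=onz(c,280,297,.042);T=onz(c,279,327,.042)
print(P,S,T,np.linalg.norm(P-S),np.linalg.norm(P-T)); d=(T-P)/np.linalg.norm(T-P)
print('ang',np.degrees(np.arctan2(d[1],d[0])),'block',onz(c,281,216,.046),onz(c,281,275,.046))
g=P+d*.021; print('grip',g); need([g[0],g[1],.042])
E
```

```text
[ 0.50551089 -0.14199521  0.042     ] [ 0.6023059  -0.15093864  0.042     ] [ 0.63049351 -0.15416747  0.042     ] 0.0972072923058352 0.12557395442559469
ang -5.562587408097644 block [ 0.53237617 -0.14426233  0.046     ] [ 0.5805535  -0.14830934  0.046     ]
grip [ 0.526412  -0.1440308  0.042    ]
t 13.03 pos [ 0.5316 -0.1455  0.1552] yaw_y 85.1 F [ 0.  -0.5  0.3] gap 0.997 gf 0.0
shift units (tool) [0.21 0.04 4.53]
```

Call:
jog_arm(moves=[[[0.33, 0.04, 0.7, 0, 0, 0, -1], [0, 0, 0.8, 0, 0, 0, -1], [0, 0, 0.8, 0, 0, 0, -1], [0, 0, 0.8, 0, 0, 0, -1], [0, 0, 0.8, 0, 0, 0, -1], [0, 0, 0.43, 0, 0, 0, -1], [0, 0, 0.2, 0, 0, 0, -1], [0, 0, 0, 0, 0, 0, -1]]])

```text
clock: 13.7
eef_pos: [0.525, -0.1438, 0.0406]
tool_rot: [[-0.996, 0.085, -0.002], [0.085, 0.996, 0.001], [0.002, 0.0, -1.0]]
wrist_force: [-0.3, -0.5, 0.0]
finger_gap: 1.0
gripper_force: 0.0
```

Call:
jog_arm(moves=[[[0, 0, 0, 0, 0, 0, 0], [0, 0, 0, 0, 0, 0, 0.5], [0, 0, 0, 0, 0, 0, 1], [0, 0, 0, 0, 0, 0, 1], [0, 0, 0, 0, 0, 0, 1], [0, 0, 0, 0, 0, 0, 1], [0, 0, 0, 0, 0, 0, 1], [0, 0, 0, 0, 0, 0, 1]]], grip_force=60)

```text
clock: 14.37
eef_pos: [0.5257, -0.1446, 0.0421]
tool_rot: [[-0.996, 0.085, 0.001], [0.085, 0.996, -0.001], [-0.001, -0.001, -1.0]]
wrist_force: [-1.2, -2.2, 3.6]
finger_gap: 0.134
gripper_force: 58.4
```

Call:
jog_arm(moves=[[[0, 0, -0.5, 0, 0, 0, 1], [0, 0, -0.9, 0, 0, 0, 1], [0, 0, -1, 0, 0, 0, 1], [0, 0, -1, 0, 0, 0, 1], [-0.7, 0.96, -0.9, 0, 0, 0, 1], [-0.7, 0.96, 0, 0, 0, 0, 1], [-0.7, 0.96, 0, 0, 0, 0, 1], [-0.7, 0.96, 0, 0, 0, 0, 1]]])

```text
clock: 15.03
eef_pos: [0.604, -0.0531, 0.1495]
tool_rot: [[-0.996, 0.085, 0.001], [0.085, 0.996, 0.001], [-0.001, 0.001, -1.0]]
wrist_force: [-0.1, -0.4, -0.3]
finger_gap: 0.138
gripper_force: 58.6
```

Call:
jog_arm(moves=[[[0, 0, 0, 0, 0, -1, 1], [0, 0, 0, 0, 0, -1, 1], [0, 0, 0, 0, 0, -1, 1], [0, 0, 0, 0, 0, -1, 1], [0, 0, 0, 0, 0, -1, 1], [0, 0, 0, 0, 0, -1, 1], [0, 0, 0, 0, 0, -1, 1], [0, 0, 0, 0, 0, -1, 1]]])

```text
clock: 15.7
eef_pos: [0.6028, -0.0538, 0.1485]
tool_rot: [[-0.815, -0.579, -0.001], [-0.579, 0.815, 0.001], [0.0, 0.001, -1.0]]
wrist_force: [-0.9, -0.4, -1.0]
finger_gap: 0.14
gripper_force: 58.6
```

Call:
jog_arm(moves=[[[0, 0, 0, 0, 0, -1, 1], [0, 0, 0, 0, 0, -1, 1], [0, 0, 0, 0, 0, -1, 1], [0, 0, 0, 0, 0, -1, 1], [0, 0, 0, 0, 0, -1, 1], [0, 0, 0, 0, 0, -1, 1], [0, 0, 0, 0, 0, -1, 1], [0, 0, 0, 0, 0, -1, 1]]])

```text
clock: 16.37
eef_pos: [0.6028, -0.0539, 0.1485]
tool_rot: [[-0.252, -0.968, -0.001], [-0.968, 0.252, 0.001], [-0.001, 0.001, -1.0]]
wrist_force: [0.6, -0.3, -0.2]
finger_gap: 0.14
gripper_force: 58.6
```

Call:
jog_arm(moves=[[[0, 0, 0, 0, 0, -1, 1], [0, 0, 0, 0, 0, -1, 1], [0, 0, 0, 0, 0, -1, 1], [0, 0, 0, 0, 0, -1, 1], [0, 0, 0, 0, 0, 0, 1]]])

```text
clock: 16.78
eef_pos: [0.6028, -0.0539, 0.1485]
tool_rot: [[0.092, -0.996, -0.001], [-0.996, -0.092, 0.001], [-0.001, 0.001, -1.0]]
wrist_force: [0.4, -0.4, -1.2]
finger_gap: 0.14
gripper_force: 58.6
```

```bash
python3 - <<'E'
from h import *
need([.6042,-.055,.0622])
E
```

```text
t 16.78 pos [ 0.6028 -0.0539  0.1485] yaw_y -174.74 F [ 0.4 -0.4 -1.2] gap 0.14 gf 58.6
shift units (tool) [ 0.05 -0.05  3.45]
```

Call:
jog_arm(moves=[[[0.05, -0.05, 0.8, 0, 0, 0, 1], [0, 0, 0.8, 0, 0, 0, 1], [0, 0, 0.8, 0, 0, 0, 1], [0, 0, 0.7, 0, 0, 0, 1], [0, 0, 0.35, 0, 0, 0, 1], [0, 0, 0, 0, 0, 0, 1]]])

```text
clock: 17.28
eef_pos: [0.6026, -0.0551, 0.0603]
tool_rot: [[0.088, -0.996, -0.004], [-0.996, -0.088, 0.001], [-0.001, 0.004, -1.0]]
wrist_force: [-0.4, 0.8, -1.1]
finger_gap: 0.14
gripper_force: 58.6
```

Call:
jog_arm(moves=[[[-0.4, 0, 0, 0, 0, 0, 1], [-0.4, 0, 0, 0, 0, 0, 1], [-0.4, 0, 0, 0, 0, 0, 1], [-0.4, 0, 0, 0, 0, 0, 1], [0, 0, 0, 0, 0, 0, 1]]])

```text
clock: 17.7
eef_pos: [0.6013, -0.013, 0.0637]
tool_rot: [[0.092, -0.996, 0.001], [-0.996, -0.092, 0.001], [-0.001, -0.001, -1.0]]
wrist_force: [-0.1, -0.1, -1.0]
finger_gap: 0.139
gripper_force: 58.6
```

Call:
jog_arm(moves=[[[-0.1, 0.03, 0.05, 0, 0, 0, 1], [-0.2, 0, 0, 0, 0, 0, 1], [-0.2, 0, 0, 0, 0, 0, 1], [-0.2, 0, 0, 0, 0, 0, 1], [0, 0, 0, 0, 0, 0, 1]]])

```text
clock: 18.12
eef_pos: [0.5985, 0.0026, 0.0615]
tool_rot: [[0.09, -0.996, -0.0], [-0.996, -0.09, 0.0], [-0.0, 0.0, -1.0]]
wrist_force: [-0.7, -0.2, -0.3]
finger_gap: 0.137
gripper_force: 58.6
```

Call:
jog_arm(moves=[[[-0.2, 0, 0, 0, 0, 0, 1], [-0.25, 0, 0, 0, 0, 0, 1], [-0.25, 0, 0, 0, 0, 0, 1], [-0.25, 0, 0, 0, 0, 0, 1], [-0.25, 0, 0, 0, 0, 0, 1], [-0.2, 0, 0, 0, 0, 0, 1], [0, 0, 0, 0, 0, 0, 1]]])

```text
clock: 18.7
eef_pos: [0.5954, 0.0379, 0.0615]
tool_rot: [[0.091, -0.996, -0.0], [-0.996, -0.091, 0.001], [-0.001, 0.0, -1.0]]
wrist_force: [-0.6, -0.3, -0.5]
finger_gap: 0.141
gripper_force: 58.8
```

Nothing has resisted so far. I'll creep on to the stop.

Call:
jog_arm(moves=[[[-0.1, 0, 0, 0, 0, 0, 1], [-0.08, 0, 0, 0, 0, 0, 1], [-0.06, 0, 0, 0, 0, 0, 1], [0, 0, 0, 0, 0, 0, 1]]])

```text
clock: 19.03
eef_pos: [0.595, 0.0428, 0.0615]
tool_rot: [[0.089, -0.996, -0.0], [-0.996, -0.089, 0.0], [-0.0, 0.0, -1.0]]
wrist_force: [-0.9, 0.6, -0.1]
finger_gap: 0.136
gripper_force: 58.8
```

Call:
jog_arm(moves=[[[-0.06, 0, 0, 0, 0, 0, 1], [-0.06, 0, 0, 0, 0, 0, 1], [0, 0, 0, 0, 0, 0, 1]]])

```text
clock: 19.28
eef_pos: [0.5949, 0.044, 0.0616]
tool_rot: [[0.089, -0.996, 0.0], [-0.996, -0.089, -0.004], [0.004, 0.0, -1.0]]
wrist_force: [-0.6, -5.8, -0.2]
finger_gap: 0.138
gripper_force: 58.8
```

Call:
jog_arm(moves=[[[-0.06, 0, 0, 0, 0, 0, 1], [-0.06, 0, 0, 0, 0, 0, 1], [0, 0, 0, 0, 0, 0, 1]]])

```text
clock: 19.53
eef_pos: [0.5948, 0.0442, 0.0616]
tool_rot: [[0.087, -0.996, 0.001], [-0.996, -0.087, -0.009], [0.009, 0.0, -1.0]]
wrist_force: [1.1, -14.6, 0.5]
finger_gap: 0.142
gripper_force: 58.8
```

Call:
jog_arm(moves=[[[0.1, 0, 0, 0, 0, 0, 1], [0, 0, 0, 0, 0, 0, 0.6], [0, 0, 0, 0, 0, 0, 0.2], [0, 0, 0, 0, 0, 0, -0.4], [0, 0, 0, 0, 0, 0, -1], [0, 0, 0, 0, 0, 0, -1], [0, 0, 0, 0, 0, 0, -1], [0, 0, -0.6, 0, 0, 0, -1]]])

```text
clock: 20.2
eef_pos: [0.5926, 0.0462, 0.0741]
tool_rot: [[0.09, -0.996, -0.005], [-0.996, -0.09, -0.0], [-0.0, 0.005, -1.0]]
wrist_force: [0.2, 0.7, 0.1]
finger_gap: 1.002
gripper_force: 0.0
```

Call:
jog_arm(moves=[[[0, 0, -1, 0, 0, 0, -1], [0, 0, -1, 0, 0, 0, -1], [0, 0, -1, 0, 0, 0, -1], [0, 0, -1, 0, 0, 0, -1], [0, 0, -1, 0, 0, 0, -1], [0, 0, -1, 0, 0, 0, -1], [0, 0, -0.6, 0, 0, 0, -1]]])

```text
clock: 20.78
eef_pos: [0.5956, 0.0464, 0.2446]
tool_rot: [[0.09, -0.996, 0.003], [-0.996, -0.09, 0.0], [-0.0, -0.003, -1.0]]
wrist_force: [0.3, 0.4, -0.0]
finger_gap: 1.002
gripper_force: 0.0
```

Call:
jog_arm(moves=[[[0, 0.9, 0, 0, 0, 1, -1], [0, 0.9, 0, 0, 0, 1, -1], [0, 0.9, 0, 0, 0, 1, -1], [0, 0.9, 0, 0, 0, 1, -1], [0, 0, 0, 0, 0, 1, -1], [0, 0, 0, 0, 0, 1, -1], [0, 0, 0, 0, 0, 1, -1], [0, 0, 0, 0, 0, 1, -1]]])

```text
clock: 21.45
eef_pos: [0.5051, 0.0501, 0.2418]
tool_rot: [[-0.575, -0.818, 0.0], [-0.818, 0.575, 0.0], [-0.0, -0.0, -1.0]]
wrist_force: [0.5, 0.1, 1.0]
finger_gap: 1.0
gripper_force: 0.0
```

Call:
jog_arm(moves=[[[0, 0, 0, 0, 0, 1, -1], [0, 0, 0, 0, 0, 1, -1], [0, 0, 0, 0, 0, 1, -1], [0, 0, 0, 0, 0, 1, -1], [0, 0, 0, 0, 0, 1, -1], [0, 0, 0, 0, 0, 1, -1], [0, 0, 0, 0, 0, 1, -1], [0, 0, 0, 0, 0, 1, -1]]])

```text
clock: 22.12
eef_pos: [0.5052, 0.05, 0.2416]
tool_rot: [[-0.966, -0.257, 0.0], [-0.257, 0.966, 0.0], [-0.0, 0.0, -1.0]]
wrist_force: [0.2, -0.3, 0.1]
finger_gap: 1.002
gripper_force: 0.0
```

Call:
jog_arm(moves=[[[0, 0, 0, 0, 0, 1, -1], [0, 0, 0, 0, 0, 1, -1], [0, 0, 0, 0, 0, 1, -1], [0, 0, 0, 0, 0, 0, -1]]])

```text
clock: 22.45
eef_pos: [0.5052, 0.05, 0.2416]
tool_rot: [[-1.0, -0.0, 0.0], [-0.0, 1.0, 0.0], [-0.0, 0.0, -1.0]]
wrist_force: [-0.7, -1.2, 0.9]
finger_gap: 1.0
gripper_force: 0.0
```

```bash
python3 - <<'E'
from h import *
need([.4745,.109,.098])
import pickle
c=snap('wrist','w6.png'); pickle.dump(c,open('w6.pkl','wb'))
for P in ([.5968,.025,.06],[.5922,.0737,.06],[.4745,.109,.113]): print(np.round(proj(c,P)))
E
```

```text
t 22.45 pos [0.5052 0.05   0.2416] yaw_y 90.02 F [-0.7 -1.2  0.9] gap 1.0 gf 0.0
shift units (tool) [1.23 2.36 5.74]
[255. 276.]
[303. 272.]
[357. 166.]
```

View pics/w6.png

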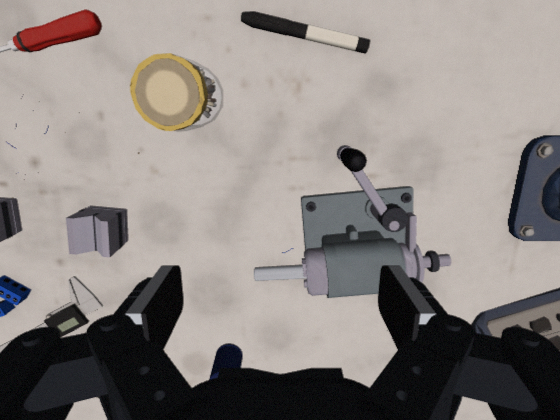

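The last view shows the plain end at (254,273), where it was predicted, with the bar in line with the bore. The knob top is at (356,160).

Call:
jog_arm(moves=[[[0.44, 0.79, 0, 0, 0, 0, -1], [0.44, 0.79, 0.5, 0, 0, 0, -1], [0.44, 0.78, 0.9, 0, 0, 0, -1], [0, 0, 0.9, 0, 0, 0, -1], [0, 0, 0.9, 0, 0, 0, -1], [0, 0, 0.9, 0, 0, 0, -1], [0, 0, 0.9, 0, 0, 0, -1], [0, 0, 0.74, 0, 0, 0, -1]]])

```text
clock: 23.17
eef_pos: [0.4715, 0.1088, 0.0967]
tool_rot: [[-1.0, -0.005, -0.001], [-0.005, 1.0, -0.0], [0.001, -0.0, -1.0]]
wrist_force: [0.3, -1.0, -0.7]
finger_gap: 1.001
gripper_force: 0.0
```

Call:
jog_arm(moves=[[[0, 0, 0, 0, 0, 0, 0], [0, 0, 0, 0, 0, 0, 0.5], [0, 0, 0, 0, 0, 0, 1], [0, 0, 0, 0, 0, 0, 1], [0, 0, 0, 0, 0, 0, 1], [0, 0, 0, 0, 0, 0, 1], [0, 0, 0, 0, 0, 0, 1]]], grip_force=30)

```text
clock: 23.75
eef_pos: [0.473, 0.109, 0.0992]
tool_rot: [[-1.0, -0.002, 0.002], [-0.002, 1.0, 0.001], [-0.002, 0.001, -1.0]]
wrist_force: [-1.8, 0.1, 6.6]
finger_gap: 0.174
gripper_force: 29.2
```

Call:
jog_arm(moves=[[[0.16, 0.22, 0, 0, 0, 0, 1], [0.15, 0.25, 0, 0, 0, 0, 1], [0.13, 0.27, 0, 0, 0, 0, 1], [0.1, 0.28, 0, 0, 0, 0, 1], [0.08, 0.28, 0, 0, 0, 0, 1], [0.05, 0.29, 0, 0, 0, 0, 1], [0.02, 0.29, 0, 0, 0, 0, 1]]])

```text
clock: 24.33
eef_pos: [0.454, 0.1542, 0.099]
tool_rot: [[-1.0, -0.001, -0.0], [-0.001, 1.0, -0.004], [0.0, -0.004, -1.0]]
wrist_force: [-6.0, -8.4, 9.2]
finger_gap: 0.178
gripper_force: 30.0
```

Call:
jog_arm(moves=[[[0, 0.29, 0, 0, 0, 0, 1], [-0.03, 0.29, 0, 0, 0, 0, 1], [-0.06, 0.29, 0, 0, 0, 0, 1], [-0.08, 0.28, 0, 0, 0, 0, 1], [-0.11, 0.27, 0, 0, 0, 0, 1], [-0.1, 0.2, 0, 0, 0, 0, 1], [0, 0, 0, 0, 0, 0, 1]]])

```text
clock: 24.92
eef_pos: [0.4602, 0.1911, 0.0982]
tool_rot: [[-1.0, -0.001, -0.006], [-0.001, 1.0, -0.012], [0.006, -0.012, -1.0]]
wrist_force: [-13.2, -19.2, 23.1]
finger_gap: 0.174
gripper_force: 32.5
```

Call:
jog_arm(moves=[[[0, 0, 0, 0, 0, 0, 0.4], [0, 0, 0, 0, 0, 0, -0.3], [0, 0, 0, 0, 0, 0, -1], [0, 0, 0, 0, 0, 0, -1], [0, 0, 0, 0, 0, 0, -1], [0, 0, -0.6, 0, 0, 0, -1], [0, 0, -1, 0, 0, 0, -1], [0, 0, -1, 0, 0, 0, -1]]])

```text
clock: 25.58
eef_pos: [0.4633, 0.196, 0.163]
tool_rot: [[-1.0, -0.002, -0.002], [-0.002, 1.0, -0.001], [0.002, -0.001, -1.0]]
wrist_force: [1.5, 1.0, -0.8]
finger_gap: 1.001
gripper_force: 0.0
```

Call:
jog_arm(moves=[[[0, -0.5, -1, 0, 0, 0, -1], [0, -0.8, -1, 0, 0, 0, -1], [0, -0.8, -1, 0, 0, 0, -1], [0, -0.8, -0.3, 0, 0, 0, -1], [0, -0.8, 0, 0, 0, 0, -1], [0, -0.8, 0, 0, 0, 0, -1], [0, -0.6, 0, 0, 0, 0, -1], [0, 0, 0, 0, 0, 0, -1]]])

```text
clock: 26.25
eef_pos: [0.4644, 0.0668, 0.2457]
tool_rot: [[-1.0, 0.0, 0.0], [0.0, 1.0, -0.001], [-0.0, -0.001, -1.0]]
wrist_force: [0.2, -0.1, -0.9]
finger_gap: 0.999
gripper_force: 0.0
```

```bash
python3 - <<'E'
from h import *
need(None)
c=snap('wrist','w7.png'); im=c['img'].astype(int)
# knob: black blob near expected place
def px(P): return np.round(proj(c,P)).astype(int)
for n,P in(('shut',[.4650,.190,.105]),('open',[.4745,.109,.105])):
    u,v=px(P); r=im[max(v-15,0):v+15,max(u-15,0):u+15]; print(n,u,v,'dark',(r.max(2)<50).sum())
m=(im.max(2)<50).astype(np.uint8); k=cv2.connectedComponentsWithStats(m)
for s,ce in zip(k[2],k[3]):
    if 60<s[4]<1500: print(s,np.round(ce),np.round(onz(c,*ce,.095),4))
# spindle profile: bright bar along predicted axis -> find plain end
for y in np.arange(.010,.046,.003):
    u,v=px([.5948-.087*(y-.056),y,.062]); print(round(y,3),u,v,im[v,u],end=' ; ')
E
```

```text
t 26.25 pos [0.4644 0.0668 0.2457] yaw_y 89.98 F [ 0.2 -0.1 -0.9] gap 0.999 gf 0.0
shut 429 201 dark 495
open 330 212 dark 3
[227  59  62  24 800] [258.  70.] [0.3634 0.0499 0.095 ]
[336  83  13  14 126] [342.  89.] [0.3773 0.1156 0.095 ]
[485 172  75  96 647] [502. 210.] [0.4759 0.2586 0.095 ]
[408 185  33  26 561] [425. 197.] [0.4643 0.1905 0.095 ]
[  0 235  10  35 216] [  4. 252.] [ 0.5159 -0.1815  0.095 ]
[108 245   8  34 142] [112. 261.] [ 0.5241 -0.0852  0.095 ]
[305 257  67  25 500] [329. 272.] [0.5353 0.1117 0.095 ]
[340 263  21  10 126] [350. 266.] [0.5293 0.1305 0.095 ]
0.01 226 311 [188 180 173] ; 0.013 229 311 [190 183 176] ; 0.016 232 311 [197 187 181] ; 0.019 235 311 [193 185 180] ; 0.022 238 310 [192 184 179] ; 0.025 240 310 [169 168 173] ; 0.028 243 310 [172 171 177] ; 0.031 246 310 [170 170 174] ; 0.034 249 309 [172 174 178] ; 0.037 252 309 [169 170 177] ; 0.04 255 309 [174 173 178] ; 0.043 257 309 [174 172 176] ;
```

```bash
python3 - <<'E'
from h import *
import pickle
c7=read_camera('wrist'); c6=pickle.load(open('w6.pkl','rb'))
for n,c,z in(('w6',c6,.060),('now',c7,.062)):
    print(n)
    for y in np.arange(.018,.084,.001):
        u,v=proj(c,[.5948-.087*(y-.056),y,z]); 
        p=cv2.getRectSubPix(c['img'],(1,3),(float(u),float(v))).mean((0,1)); print(f"{y*1000:.0f}:{p[0]-p[2]:.0f}/{p.mean():.0f}",end=' ')
    print()
E
```

```text
w6
18:15/186 19:15/188 20:15/188 21:15/187 22:15/186 23:11/176 24:-0/162 25:-4/171 26:-5/172 27:-4/170 28:-4/172 29:-4/170 30:-4/170 31:-5/172 32:-3/172 33:-3/171 34:-3/171 35:-4/171 36:-4/172 37:-4/171 38:-4/171 39:-3/173 40:-4/172 41:-3/171 42:-4/171 43:-4/172 44:-5/172 45:-4/171 46:-4/172 47:-4/172 48:-4/172 49:-5/172 50:-4/172 51:-4/172 52:-5/172 53:-5/173 54:-5/174 55:-5/173 56:-5/173 57:-4/172 58:-4/173 59:-4/174 60:-4/173 61:-4/174 62:-4/173 63:-4/174 64:-5/173 65:-4/172 66:-4/173 67:-4/173 68:-5/175 69:-4/176 70:-3/175 71:-3/176 72:-3/173 73:-4/167 74:-3/151 75:-3/144 76:-2/139 77:-5/130 78:-5/139 79:-6/139 80:-5/140 81:-5/141 82:-3/143 83:-3/140 
now
18:15/185 19:15/185 20:15/187 21:14/187 22:13/186 23:9/177 24:-2/166 25:-4/171 26:-4/171 27:-2/172 28:-3/174 29:-4/172 30:-3/172 31:-4/173 32:-5/172 33:-4/173 34:-5/174 35:-5/172 36:-5/172 37:-5/173 38:-5/172 39:-4/173 40:-4/174 41:-4/174 42:-5/173 43:-3/174 44:-4/173 45:-5/172 46:-5/174 47:-5/172 48:-5/174 49:-4/175 50:-4/174 51:-4/175 52:-4/174 53:-4/174 54:-4/175 55:-3/175 56:-4/175 57:-5/175 58:-5/175 59:-4/176 60:-5/176 61:-4/175 62:-5/173 63:-5/175 64:-4/175 65:-4/176 66:-4/176 67:-4/175 68:-4/175 69:-4/175 70:-4/175 71:-4/175 72:-4/172 73:-4/162 74:-4/148 75:-5/148 76:-5/142 77:-6/138 78:-3/139 79:-3/141 80:-2/141 81:-4/143 82:-3/145 83:-4/144
```

```bash
python3 -c "
from bench import bot
print(bot.job_done())"
```

```text
the job is handed in; nothing more can be done
None
```

The spindle is turned end for end and fed in turned-down end first until it met a firm stop. The lever is back at its starting shut position, and I have handed the job in; no verdict came back, and I took no final measurement of the finished spindle, reel, jar or capacitor.

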